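Seat the ticket post in the slate board

ROBOT

A 6-joint arm with a two-finger parallel gripper is mounted at the origin on a cart in front of the work surface, level with it; the furniture and walls round the work are solid. World frame = base frame: x ahead of the robot, y to its left, z up, the work surface at z = 0. Lengths are in mm, angles in rad, forces in N, time in s.
With the tool pointing down it reaches from about 350 to 775 mm from the base axis. Payload 5.5 kg.
Tool frame: the origin (TCP) lies at the very end of the fingers, on their centre line; the grasp point (between the pads) lies 19 mm behind it; z points along the fingers, x is the direction in which the jaws open and shut, and the axes are right-handed (so a half turn about z gives the same grasp; the last joint's range is limited). The gripper opens to 85 mm and grips with 20 to 120 N. Pads are 22 mm wide; open, the fingers measure 114 mm over their backs; the gripper's body (76 mm by 85 mm) begins 54 mm behind the grasp point. The pads swing forward as they close: fully open they stand 13 mm farther back than shut.
Start: joints at [-1.333, 0.313, 0.046, 1.304, 0, 1.431], TCP at [212.103, -534.497, 201.323] pointing down, gripper open.
Joint ranges: [-2.76, 2.76], [-0.86, 1.69], [-1.03, 1.26], [-2.2, 2.34], [-1.47, 1.5], [-3.14, 3.14]. Speed limits (rad/s): [2.57, 2.57, 3.14, 3.14, 3.14, 3.14].

INTERFACE

Orientations are given as a rotation vector (axis times angle).
In Python, from station import bot gives the robot as it stands.
- The arm moves only by the tool drive_tool, never from a script. Its arguments are lists of equal length, an entry for each row: "xyz": the shift along the world's x, y, z in cm, a list of three; "rotation": the turn, a rotation vector about the world's x, y, z in degrees, a list of three; "claw": the closure, from 0 (fully open) to 1 (shut). In form: {"xyz": [[dx, dy, dz], ...], "rotation": [[wx, wy, wz], ...], "claw": [claw, ...]}. A call has 1 to 8 rows; each row is the pose to reach, as a shift and turn from the pose commanded when the call began; what a row does not reach only later rows make up. A row lasts 1/8 s, in which the tool goes at most 62.5 mm and 10.7 degrees, less where a joint would pass 70% of its speed; a pose out of reach is approached as far as the arm can. A call with a gripper value outside its range is refused whole. The fingers move at their own pace and stop on an object; "newtons" is the grip in N (left out, the last holds). Time passes only in rows, so rows that repeat a pose let the fingers close. It gives the time, the measured TCP pose, the force and the opening at its end, in the units of the state.
- bot.observe(): the state, without advancing time (a new reading comes with each control period).
- bot.snapshot(name): name is "scene" or "top"; returns (picture, depth): 400x640x3 uint8, blue, green, red; 400x640 float32, mm along the optical axis (not along the pixel's ray), 0 where there is no reading.
- bot.get_calibration(name): a dict with "fx", "fy", "cx", "cy" (pixels), "dist_coeffs" ([k1, k2, p1, p2, k3] as OpenCV has them; the pictures are not rectified), "xyz" and "orientation" of the camera in the world. Camera axes: x right, y down, z forward; pixel columns grow to the right and rows downward; lengths in mm; the calibration is good to about 2 mm. A picture is of the moment at which its call begins. get_calibration takes no time and is no camera call.
- bot.finish_job(): hands the job in, once; it reports no verdict.
Trained networks look in the newest picture that a camera, given by its name, has taken for a name from the list of things; names that differ only in an ending like _2 or _b are one class to them, and where a whole thing is asked for, a point or a joint stands for the part that bears it (a point fixed in the world has none). Each returns a list of dicts, best first, with "conf" (0 to 1); they miss things now and then, are a little off and sometimes report something else, mostly with a low value. They report only what shows in the picture. A call takes as long as a camera call.
- bot.trace(thing, camera): "pixels" (400x640 bool, what is visible of it) and "location" ([column, row] in pixels, amid what is visible of it).
The state is a dict: "clock": time; "joint_pos": joint angles; "qd": joint speeds; "tau": joint torques, N m; "tool_pos": TCP position; "eef_rot": TCP orientation; "wrist_force": force on the tool from outside, world axes, zero at the start; "ft_torque": the same for the moment, N m; "width": finger opening in mm.
Only numpy, scipy, OpenCV 4.12 (cv2) and the standard library are available. Lean on these libraries where they do the work, as an engineer would, in place of code of your own. Each camera call takes 0.05 s, during which the arm holds its last target.

TASK

Draw the wooden ticket post out of its parking block, set the tip of its pin on the slate strip of the serving board within 20 mm of either end of the strip's window, and slide it lightly along the middle of the strip until it drops into the unmarked blind hole. Then push it fully home, upright with its wooden shoulder down on the slate, and let go. Never press or push on the board with the post by more than 20 N, never let the post fall over, and leave the ramekin, the tape roll and the bench scraper where they are.

Things in the scene. Friction and masses are not known exactly. Their poses are not given: they have to be found in the camera images.
- ticket_post: Loose card holder, 120 g (20% either way): a round light wooden barrel 26 mm in diameter, 56 mm tall, two steel cheeks 8 mm high on its top; below it a steel pin 10 mm in diameter, 17 mm long, the last 5 mm tapering to a 4.4 mm tip. Origin at the tip's centre, z up the pin; the barrel's shoulder is at z = 17 mm, its top at 73 mm. Starts upright in the parking block.
- post_center (a point): Grasp centre of the ticket post: on its axis, half-way up the wooden barrel, 45 mm above the pin's tip and 28 mm above the barrel's shoulder.
- post_tip (a point): Centre of the tip of the ticket post's pin.
- parking_block: Fixed dark wooden block 64 x 64 x 30 mm with one hole 15 mm in diameter and 22 mm deep at the middle of its top, in which the post starts, its shoulder resting on the block's top. Origin at the centre of its underside, z up.
- ticket_board: Fixed wooden serving board, 90 mm (its x) by 330 mm (its y, the long way) by 36 mm high; origin at the centre of its underside, z up. In its middle a window 62 mm (x) by 150 mm (y) shows a dark slate strip, whose surface is 33 mm above the origin, 3 mm below the wood. The slate rests on a springy pad: it yields straight down about 1 mm for each 2 N, at most 8 mm.
- slate_mid (a point): Middle of the slate strip's surface (not the hole), axes as the board's. The only hole is somewhere on the strip's long middle line (x = 0, y anywhere from -45 to +45 mm from here, different each time, not given): blind, unmarked, 12.5 mm in diameter, small chamfer, 21 mm deep. The pin is home when the post's shoulder lies on the slate: its tip 17 mm below this point.
- ramekin: White ramekin, 82 mm in diameter, 48 mm high, a bystander; origin at the centre of its underside.
- tape_roll: Brown tape roll lying flat, 76 mm in diameter, 18 mm high, a bystander; origin at the centre of its underside.
- bench_scraper: Bench scraper with a wooden grip, lying flat, 93 x 130 x 22 mm, a bystander; origin at the centre of its underside.

How it is judged:
By the outcome, as a careful person would: the job done as asked, in the order asked, and still so for the second after the job is handed in, with the robot touching nothing.
It also fails if it takes over 61 s, if anything falls off the work surface, if the arm or the gripper's body presses on something with over 40 N, if the wrist force passes 120 N, or if a joint passes its speed limit or range.

## Working session

There is one attempt and no reset: what is moved stays moved. The work goes in short steps, Python scripts to look and compute and a tool call to move; the robot and the scene stay as the last step left them, time stands still between calls to the robot, and variables do not carry over. Pictures are saved under pics/ and viewed, and the job is handed in when it is done.

Besides the shell and the picture viewer there is one more tool, called after "Emit:" as name(argument=value, ...) on one line, values as JSON. drive_tool: Moves the arm, as the interface text tells. Its arguments: {"type":"object","properties":{"xyz":{"type":"array"},"rotation":{"type":"array"},"claw":{"type":"array"},"newtons":{"type":"number"}},"required":["xyz","rotation","claw"]}

```bash
ls; mkdir -p pics; python3 - <<'E'
from station import bot
import cv2
o=bot.observe();print({k:(v if not hasattr(v,'round') else v) for k,v in o.items()})
for n in("scene","top"):
    p,d=bot.snapshot(n);cv2.imwrite(f"pics/{n}0.png",p)
    print(bot.get_calibration(n))
    import numpy as np
    np.save(f"pics/{n}0.npy",d)
    for t in("ticket_post","parking_block","ticket_board"):
        for r in bot.trace(t,n)[:2]: print(n,t,r["conf"],r["location"],r["pixels"].sum())
E
```

```text
pics
{'clock': 0.0, 'joint_pos': array([-1.33256388e+00,  3.13998717e-01,  4.49561663e-02,  1.30359337e+00,
        4.75757528e-05,  1.43118033e+00]), 'qd': array([ 0.00016048,  0.00022243,  0.00037952,  0.00073271, -0.00061656,
        0.00053227]), 'tau': array([ 1.53215897e-04, -4.80634582e+01,  2.98530364e+01,  1.94687967e-02,
       -2.21446123e-05,  6.42844668e-06]), 'tool_pos': array([ 211.99086839, -533.87979467,  200.40055216]), 'eef_rot': array([-2.59805536e+00,  1.76400911e+00,  2.09048378e-03]), 'wrist_force': array([ 0.29765589,  1.07653258, -0.36517513]), 'ft_torque': array([ 0.01977243,  0.01407863, -0.03326152]), 'width': 85.48797817494987}
{'fx': 516.2276232129404, 'fy': 516.2276232129404, 'cx': 312.55165851249075, 'cy': 195.0372006351005, 'dist_coeffs': array([0.00261274, 0.        , 0.        , 0.        , 0.        ]), 'xyz': array([  47.90656391, 1220.38628745, 1057.04367701]), 'orientation': array([-0.6101893 ,  2.62819921, -1.24256296])}
scene ticket_post 0.67 [395.0, 135.3] 102
scene parking_block 0.7 [387.7, 152.6] 270
scene ticket_board 0.77 [301.8, 242.2] 3314
scene ticket_board 0.56 [386.8, 152.0] 270
{'fx': 518.3181913197931, 'fy': 518.3181913197931, 'cx': 324.3156858722839, 'cy': 194.739159152898, 'dist_coeffs': array([-0.0936571,  0.       ,  0.       ,  0.       ,  0.       ]), 'xyz': array([ 354.72235954,  135.10067383, 1644.93032393]), 'orientation': array([-2.19284034,  2.13211958, -0.12772075])}
top ticket_post 0.53 [457.0, 231.2] 82
top parking_block 0.62 [448.4, 235.6] 321
top ticket_board 0.93 [285.8, 206.3] 2980
```

```bash
python3 - <<'E'
import cv2,numpy as np
for n,(x0,y0,w,h) in {"scene":(190,90,300,220),"top":(220,120,280,200)}.items():
    p=cv2.imread(f"pics/{n}0.png");cv2.imwrite(f"pics/{n}0c.png",cv2.resize(p[y0:y0+h,x0:x0+w],None,fx=2.65,fy=2.65,interpolation=cv2.INTER_CUBIC))
E
```

```text
(no output)
```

View pics/scene0.png

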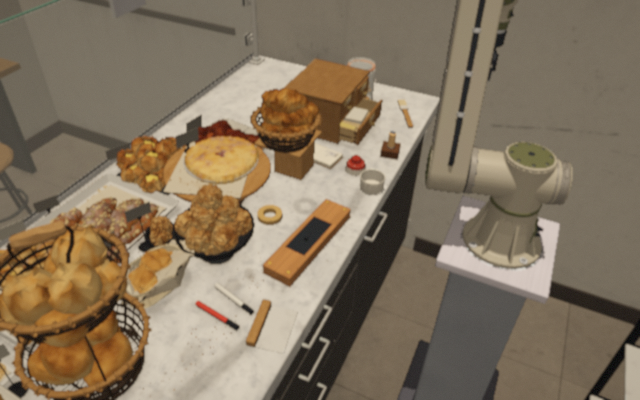

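View pics/top0.png

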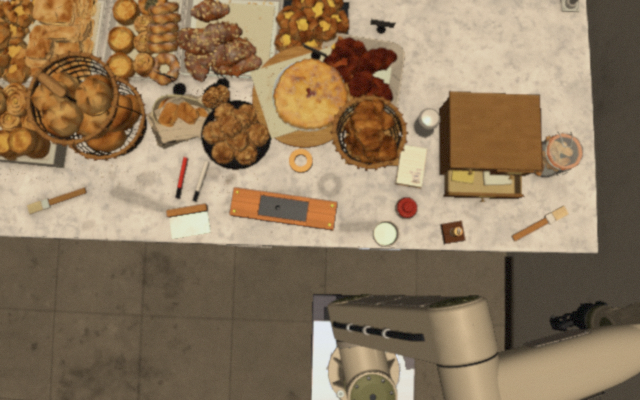

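```bash
sleep 1
```

```text
(no output)
```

View pics/top0c.png

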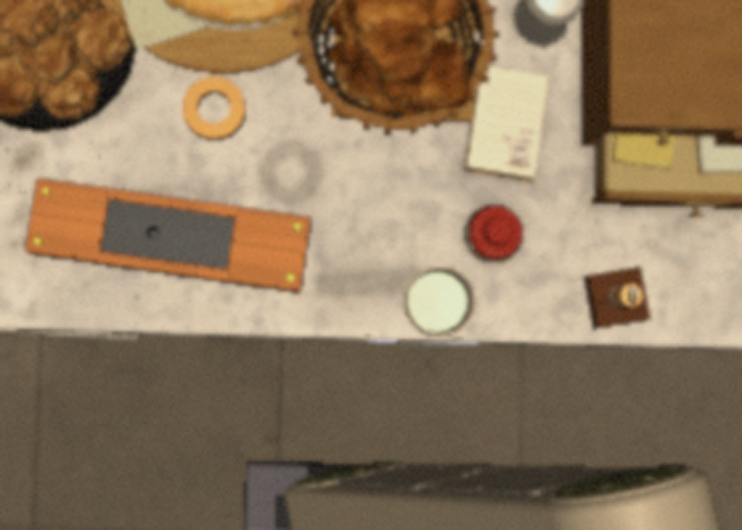

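View pics/scene0c.png

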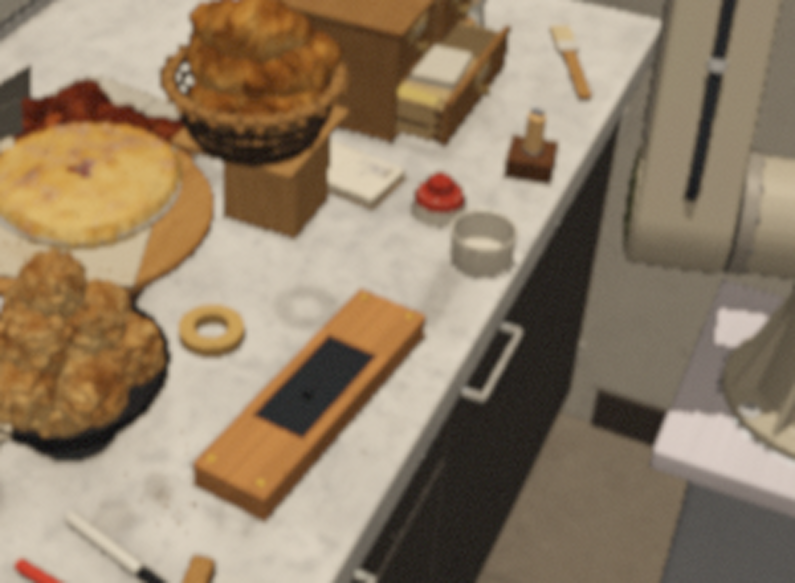

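The top picture shows the board with the slate at about (284,207) and a faint dark spot at about (277,207). The post sits in the block at about (456,231). The ramekin is at (385,234) and the tape roll at (301,160). Next I'll measure these.

```bash
cat > h.py <<'E'
import cv2,numpy as np
from scipy.spatial.transform import Rotation as R
from station import bot
C={n:bot.get_calibration(n) for n in("scene","top")}
def K(c): return np.array([[c["fx"],0,c["cx"]],[0,c["fy"],c["cy"]],[0,0,1]])
def ray(n,uv):
    c=C[n];u=cv2.undistortPoints(np.array(uv,float).reshape(-1,1,2),K(c),c["dist_coeffs"]).reshape(-1,2)
    return np.c_[u,np.ones(len(u))]@R.from_rotvec(c["orientation"]).as_matrix().T
def onz(n,uv,z):
    d=ray(n,uv);o=C[n]["xyz"];return o+d*((z-o[2])/d[:,2])[:,None]
def proj(n,P):
    c=C[n];Rm=R.from_rotvec(c["orientation"]).as_matrix();r=Rm.T
    rv=cv2.Rodrigues(r)[0];return cv2.projectPoints(np.array(P,float).reshape(-1,1,3),rv,-r@c["xyz"],K(c),c["dist_coeffs"])[0].reshape(-1,2)
def dpts(n,d,m):
    v,u=np.nonzero(m&(d>0)); r=ray(n,np.c_[u,v]); return C[n]["xyz"]+r*d[v,u][:,None]
E
cat > m.py <<'E'
from h import *
for n,win in(("top",(255,185,315,228)),("scene",(285,205,335,260))):
    p,_=bot.snapshot(n) if 0 else (cv2.imread(f"pics/{n}0.png"),0)
    x0,y0,x1,y1=win
    g=p[y0:y1,x0:x1].astype(int);m=(g.max(2)<95).astype(np.uint8)
    k,l,s,c=cv2.connectedComponentsWithStats(m);i=1+s[1:,4].argmax()
    cn=cv2.findContours((l==i).astype(np.uint8),0,cv2.CHAIN_APPROX_NONE)[0][0].reshape(-1,2)+[x0,y0]
    v,u=np.nonzero(l==i)
    P=onz(n,np.c_[u+x0,v+y0],33)
    (cx,cy),(w,h),a=cv2.minAreaRect(P[:,:2].astype(np.float32));print(n,"slate",cx,cy,w,h,a,"mean",P.mean(0),"n",s[i,4])
for n in("top","scene"):
    bot.snapshot(n)
    for t,z in(("ticket_board",36),("ramekin",48),("tape_roll",18),("bench_scraper",10),("parking_block",30),("ticket_post",50)):
        r=bot.trace(t,n)
        if not r: print(n,t,None);continue
        m=r[0]["pixels"];v,u=np.nonzero(m);P=onz(n,np.c_[u,v],z)
        q=cv2.minAreaRect(P[:,:2].astype(np.float32));print(n,t,r[0]["conf"],[np.round(a,1) for a in q],onz(n,[r[0]["location"]],z)[0].round(1))
E
python3 m.py
```

```text
top slate 497.5127258300781 264.1019592285156 141.70802307128906 55.414520263671875 83.47134399414062 mean [501.32122627 281.92126489  33.        ] n 488
scene slate 496.26959228515625 261.76214599609375 143.64459228515625 57.4333381652832 83.37995147705078 mean [496.50708806 264.20759913  33.        ] n 713
top ticket_board 0.94 [array([497.9, 262.5]), array([335.3,  96.6]), np.float64(82.8)] [503.2 255.6  36. ]
top ramekin 0.66 [array([427.4, -57.6]), array([73.9, 77.5]), np.float64(1.5)] [426.7 -60.   48. ]
top tape_roll 0.6 [array([651.9, 211.7]), array([74.4, 76.6]), np.float64(1.6)] [665.3 202.8  18. ]
top bench_scraper 0.61 [array([449. , 565.2]), array([ 97.6, 133.9]), np.float64(11.1)] [447.6 563.9  10. ]
top parking_block None
top ticket_post 0.47 [array([ 439. , -277.9]), array([18.6, 28.5]), np.float64(1.4)] [ 439.7 -283.9   50. ]
scene ticket_board 0.67 [array([487.6, 278.3]), array([352.5, 105.9]), np.float64(83.4)] [486.  298.8  36. ]
scene ramekin 0.64 [array([416.9, -34.5]), array([ 77.2, 130.9]), np.float64(21.6)] [409.2 -35.1  48. ]
scene tape_roll 0.86 [array([646.1, 223.2]), array([75.4, 90.1]), np.float64(26.9)] [635.3 236.4  18. ]
scene bench_scraper None
scene parking_block 0.62 [array([ 430.8, -251.1]), array([ 68.9, 107.4]), np.float64(11.4)] [ 430.1 -246.1   30. ]
scene ticket_post 0.62 [array([ 440.3, -285.9]), array([ 28.1, 117.1]), np.float64(18.6)] [ 450.5 -335.6   50. ]
```

```bash
cat > fit.py <<'E'
from h import *
from scipy.optimize import minimize
from scipy.ndimage import map_coordinates,gaussian_filter
def rect(cx,cy,yaw,a,b,z,n=60):
    t=np.linspace(-.95,.95,n);o=np.ones(n)
    q=np.r_[np.c_[t*a/2,o*b/2],np.c_[t*a/2,-o*b/2],np.c_[o*a/2,t*b/2],np.c_[-o*a/2,t*b/2]]
    nn=np.r_[np.c_[0*t,o],np.c_[0*t,-o],np.c_[o,0*t],np.c_[-o,0*t]]
    c,s=np.cos(yaw),np.sin(yaw);M=np.array([[c,-s],[s,c]])
    f=lambda q:np.c_[q@M.T+[cx,cy],np.full(len(q),z)]
    return f(q),f(q+nn*3.5),f(q-nn*3.5)
def fitrect(n,p,x0,a,b,z,inside_dark,ch=None):
    g=(p.max(2) if ch is None else p[:,:,ch]).astype(float)
    g=gaussian_filter(g,.4)
    S=lambda P:map_coordinates(g,proj(n,P)[:,::-1].T,order=1)
    def cost(x):
        _,o,i=rect(x[0],x[1],x[2],a,b,z);d=S(o)-S(i)
        return -d.mean() if inside_dark else d.mean()
    best=None
    for dx in(-4,0,4):
        for dy in(-4,0,4):
            r=minimize(cost,[x0[0]+dx,x0[1]+dy,x0[2]],method="Nelder-Mead",options=dict(initial_simplex=np.array([[x0[0]+dx,x0[1]+dy,x0[2]],[x0[0]+dx+3,x0[1]+dy,x0[2]],[x0[0]+dx,x0[1]+dy+3,x0[2]],[x0[0]+dx,x0[1]+dy,x0[2]+.05]])))
            if best is None or r.fun<best.fun: best=r
    return best.x.round(4),round(best.fun,1)
E
cat > m2.py <<'E'
from fit import *
for n in("top","scene"):
    p=cv2.imread(f"pics/{n}0.png")
    print(n,"slate",fitrect(n,p,[497,263,-.115],62,150,34,True))
    print(n,"board",fitrect(n,p,[497,263,-.115],90,330,36,True,0))
    for y in(.15,.0):print(n,"block",fitrect(n,p,[432,-265,y],64,64,30,True))
    print(proj(n,[[497,263,33],[432,-265,30]]))
E
python3 m2.py
```

```text
top slate (array([ 4.972651e+02,  2.627948e+02, -1.143000e-01]), np.float64(-72.5))
top board (array([ 4.955865e+02,  2.621849e+02, -1.151000e-01]), np.float64(-74.8))
top block (array([ 4.362097e+02, -2.679655e+02,  1.780000e-01]), np.float64(-74.4))
top block (array([ 4.362097e+02, -2.679654e+02,  1.780000e-01]), np.float64(-74.4))
[[282.71951337 208.00596985]
 [450.78596907 233.42415435]]
scene slate (array([ 4.961138e+02,  2.619549e+02, -1.126000e-01]), np.float64(-84.8))
scene board (array([ 4.808495e+02,  2.694616e+02, -1.086000e-01]), np.float64(-34.5))
scene block (array([ 4.273270e+02, -2.382611e+02,  2.295000e-01]), np.float64(-56.9))
scene block (array([ 4.273270e+02, -2.382611e+02,  2.295000e-01]), np.float64(-56.9))
[[308.44778791 235.01277653]
 [390.64238307 148.02692603]]
```

```bash
cat > ov.py <<'E'
from fit import *
def circ(x,y,z,r=13):
    t=np.linspace(0,2*np.pi,60);return np.c_[x+r*np.cos(t),y+r*np.sin(t),0*t+z]
def draw(n,p,polys,c,half,s,sh=4):
    x0,y0=int(c[0]-half),int(c[1]-half*.75)
    im=cv2.resize(p[y0:y0+int(1.5*half),x0:x0+2*half],None,fx=s,fy=s,interpolation=cv2.INTER_CUBIC)
    raw=im.copy()
    for P,col in polys:
        q=((proj(n,P)-[x0-.5,y0-.5])*s-.5)
        cv2.polylines(im,[np.round(q*16).astype(np.int32)],False,col,1,cv2.LINE_AA,4)
    return np.hstack([raw,im])
E
cat > m3.py <<'E'
from ov import *
import sys
x,y=map(float,sys.argv[1:3]);bx,by,yw=436,-268,.178
ims=[]
for n in("scene","top"):
    p=cv2.imread(f"pics/{n}0.png")
    c,s=np.cos(yw),np.sin(yw);q=np.array([[32,32],[32,-32],[-32,-32],[-32,32],[32,32]])@np.array([[c,s],[-s,c]])+[bx,by]
    b=np.c_[q,np.full(5,30)];b0=np.c_[q,np.zeros(5)]
    ims.append(draw(n,p,[(b,(0,255,0)),(b0,(0,160,0)),(circ(x,y,30),(255,0,0)),(circ(x,y,86),(255,255,0))],proj(n,[[x,y,50]])[0],20,10))
cv2.imwrite(sys.argv[3],np.vstack(ims))
E
python3 m3.py 436 -268 pics/ovA.png
```

```text
(no output)
```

View pics/ovA.png

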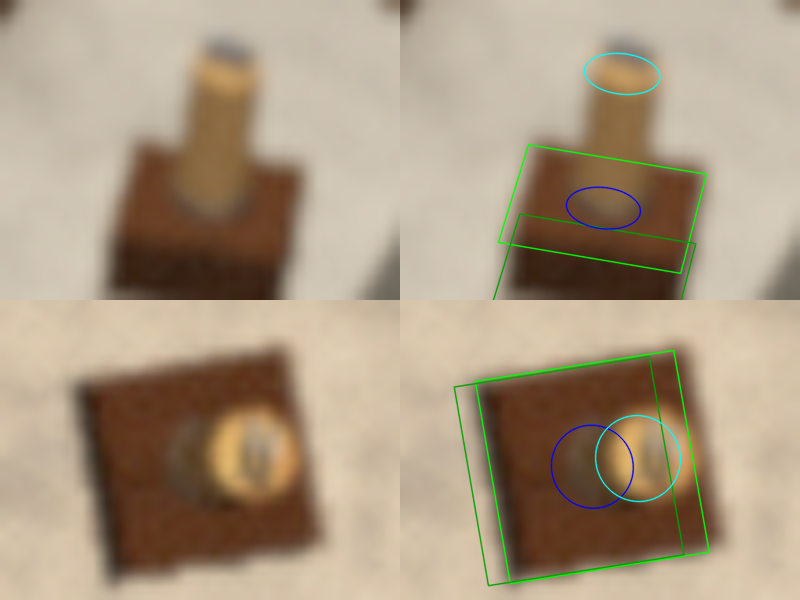

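```bash
sed -i 's/bx,by,yw=436,-268/bx,by,yw=436.5,-271/' m3.py; python3 m3.py 437 -272 pics/ovB.png
```

```text
(no output)
```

View pics/ovB.png

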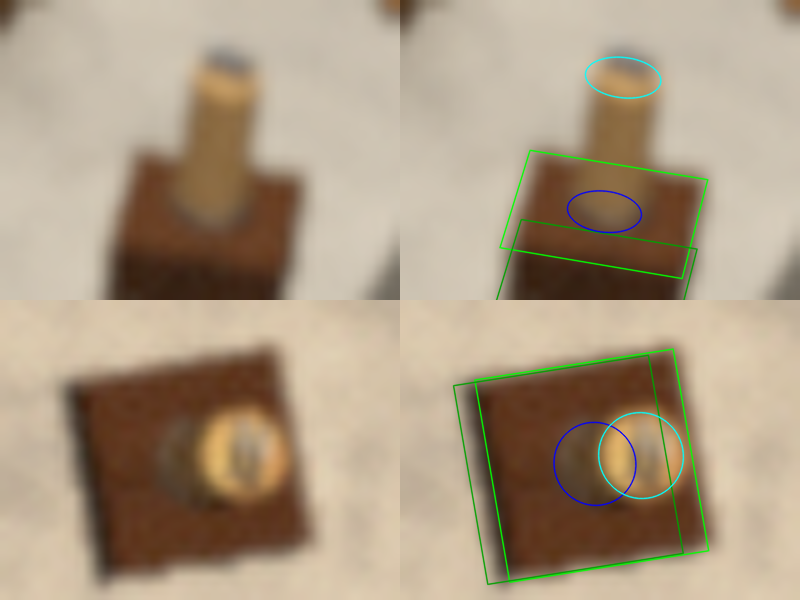

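The slate fits agree within about 1.2 mm between cameras: the middle is at about (496.7, 262.4, 33) with yaw −6.6°. The post axis is at about (437, −273). I'll move above the post with the jaws aligned across the board.

Emit:
drive_tool(xyz=[[2.8, 3.3, 0], [5.6, 6.5, 0], [8.4, 9.8, 0], [11.2, 13.1, 0], [14.0, 16.3, 0], [16.9, 19.6, 0], [19.7, 22.9, -1], [22.5, 26.15, -2]], rotation=[[0, 0, 7.7], [0, 0, 15.4], [0, 0, 23.2], [0, 0, 30.9], [0, 0, 38.6], [0, 0, 46.3], [0, 0, 54.1], [0, 0, 61.8]], claw=[0, 0, 0, 0, 0, 0, 0, 0], newtons=50)

```text
clock: 2.1
tool_pos: [438.1, -272.0, 181.4]
eef_rot: [3.136, -0.173, 0.001]
wrist_force: [-0.0, -0.2, 0.3]
width: 85.0
```

Emit:
drive_tool(xyz=[[0, 0, -3], [0, 0, -6], [0, 0, -8], [0, 0, -8]], rotation=[[0, 0, 0], [0, 0, 0], [0, 0, 0], [0, 0, 0]], claw=[0, 0, 0, 0])

```text
clock: 2.6
tool_pos: [436.0, -272.0, 99.9]
eef_rot: [-3.134, 0.179, 0.004]
wrist_force: [0.2, 0.4, -0.0]
width: 85.3
```

```bash
python3 - <<'E'
from ov import *
ims=[]
for n in("scene","top"):
    p,d=bot.snapshot(n);c=proj(n,[[437,-273,80]])[0]
    ims.append(draw(n,p,[(circ(437,-273,86),(255,255,0)),(np.array([[394,-273+5,100],[437,-273,100],[480,-278,100]]),(0,0,255))],c,40,5))
cv2.imwrite("pics/a1.png",np.vstack(ims))
E
```

```text
(no output)
```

View pics/a1.png

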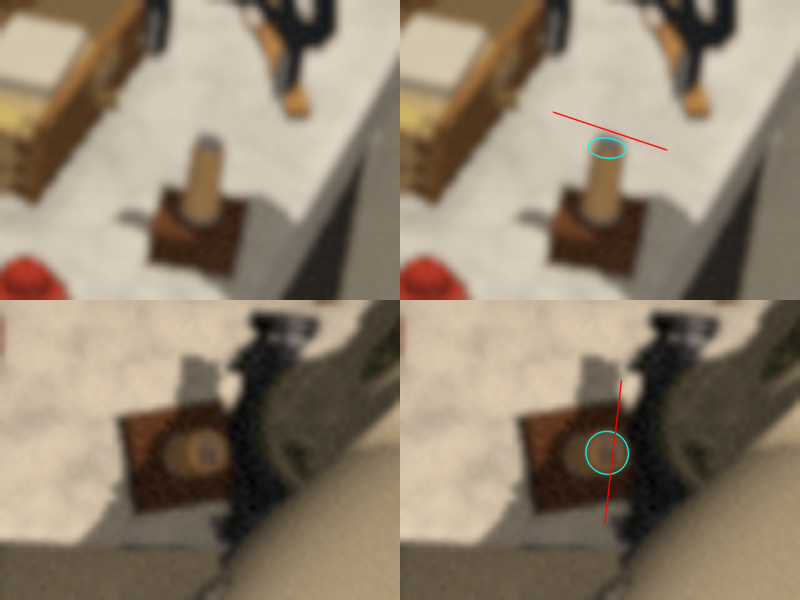

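```bash
python3 - <<'E'
from ov import *
p,d=bot.snapshot("scene");print(bot.observe()["tool_pos"])
x0,y0=360,90
cv2.imwrite("pics/a2.png",cv2.resize(p[y0:y0+80,x0:x0+100],None,fx=7.5,fy=7.5,interpolation=cv2.INTER_CUBIC))
D=d[60:170,360:460];print(d[90:150:4,376:440:4].astype(int))
p,d=bot.snapshot("top")
x0,y0=425,190
cv2.imwrite("pics/a3.png",cv2.resize(p[y0:y0+75,x0:x0+100],None,fx=7.5,fy=7.5,interpolation=cv2.INTER_CUBIC))
g=d[195:260:4,440:500:4];print(g.astype(int))
E
```

```text
[ 437.68176246 -273.55199016  102.37414155]
[[2208 1705 1707 1692 1654 1640 1644 1642 1654 2221 2207 2205 2203 2205
  2183 1209]
 [2176 1719 2181 1691 1685 1681 1676 1667 1661 2188 2194 2184 2205 2202
  2203 1213]
 [1729 1745 2151 1693 1682 1684 1669 1671 1673 1664 1658 2171 2166 2162
  2163 1217]
 [1739 1728 1724 2122 1708 1698 1687 1683 1695 1663 1658 2136 2130 2138
  2131 1216]
 [1936 1744 1741 2117 2104 2109 2086 1693 1689 2115 1670 2115 2107 2105
  2111 1224]
 [1935 1751 1762 2080 2078 2082 2086 2062 1685 1676 1688 2080 2081 2093
  2085 1229]
 [1939 1758 2049 2056 2048 2062 2054 2025 1696 2051 2052 2058 2064 2059
  2088 1232]
 [1962 2036 2031 2033 2035 2025 2033 2037 1715 2039 2038 2035 2049 2045
  2126 1233]
 [2007 1997 2000 2013 2003 2009    0 2013 1719 2006 2013 2005 2006 2050
  2263 1237]
 [1973 1985 1983 1982 1991 1983 1991 1992 1965 1972 1994 1989 2005 2081
  2283 1241]
 [1958 1961 1961 1971 1961 1965 1957 1974 1966 1971 1961 1971 2025 2307
  2302 1251]
 [1936 1942 1952 1943 1788 1947 1951 1942 1937 1950 1946 1966 2247 2318
  2308 1254]
 [1909 1919 1917 1802 1792 1918 1924
[... 880 characters left out ...]
3 1567 1614 1364 1339 1229 1196 1165 1067 1035 1022
  1017]
 [1644 1616 1608 1577 1555 1547 1368 1342 1297 1204 1071 1038 1020 1014
  1011]
 [1647 1609 1614 1605 1564 1609 1427 1345    0 1232 1032 1013 1004 1002
  1002]
 [1646 1620 1607 1615 1611 1611 1418 1401 1347 1025 1006  997  999  992
   998]
 [1642 1626 1612 1633 1634 1639 1434 1429    0    0  990  988  992  988
   989]
 [1638 1637 1637 1634 1639 1642 1443 1017  995  985  984  981  982  980
   984]
 [2545 2557 2550 2555 2556 2553 1013  992  986  975  976  977  973  977
   979]
 [2545 2558 2549 2544 2545 2559  989  978  972  972  970  969  971  968
   974]
 [2550 2541 2538 2558 2544  973  974  966  967  962  965  965  965  964
   969]]
```

View pics/a2.png

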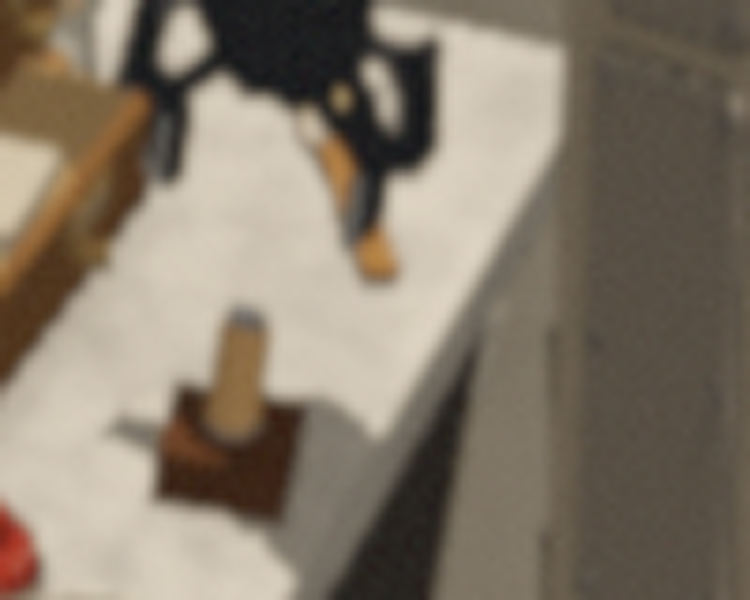

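View pics/a3.png

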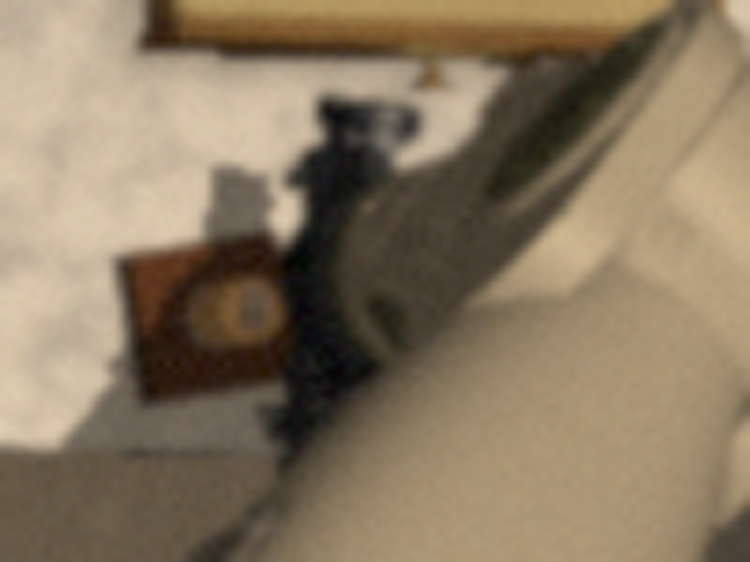

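```bash
python3 - <<'E'
from ov import *
p,d=bot.snapshot("scene")
m=np.zeros(d.shape,bool);m[90:130,374:425]=1
P=dpts("scene",d,m&(d<1800)&(d>1500))
print(len(P));
for lo in range(80,240,15):
    q=P[(P[:,2]>=lo)&(P[:,2]<lo+15)]
    if len(q):print(lo,len(q),q.min(0).round(),q.max(0).round(),np.median(q,0).round())
print(proj("scene",[[394,-268,102],[480,-278,102]]))
E
```

```text
750
140 20 [ 385. -290.  145.] [ 490. -256.  155.] [ 479. -272.  152.]
155 41 [ 379. -290.  155.] [ 492. -252.  169.] [ 478. -267.  163.]
170 45 [ 378. -292.  171.] [ 491. -251.  185.] [ 396. -266.  178.]
185 77 [ 363. -300.  186.] [ 510. -249.  200.] [ 393. -268.  195.]
200 142 [ 362. -293.  200.] [ 510. -247.  215.] [ 406. -266.  209.]
215 131 [ 364. -288.  215.] [ 509. -248.  230.] [ 429. -259.  222.]
230 167 [ 367. -279.  230.] [ 507. -246.  245.] [ 425. -262.  238.]
[[403.96797501 133.01532379]
 [381.16519428 125.42102189]]
```

Emit:
drive_tool(xyz=[[0, 0, -2], [0, 0, -4], [0, 0, -4], [0, 0, -4]], rotation=[[0, 0, 0], [0, 0, 0], [0, 0, 0], [0, 0, 0]], claw=[0, 0, 0.4, 0.4])

```text
clock: 3.35
tool_pos: [437.7, -273.5, 62.4]
eef_rot: [3.136, -0.18, 0.002]
wrist_force: [0.3, 0.3, 0.7]
width: 52.0
```

```bash
python3 - <<'E'
from ov import *
p,d=bot.snapshot("scene");print(bot.observe()["tool_pos"],bot.observe()["width"])
x0,y0=360,90
cv2.imwrite("pics/a4.png",cv2.resize(p[y0:y0+80,x0:x0+100],None,fx=7.5,fy=7.5,interpolation=cv2.INTER_CUBIC))
m=np.zeros(d.shape,bool);m[90:150,374:425]=1
P=dpts("scene",d,m&(d<1850)&(d>1500))
for lo in range(30,240,15):
    q=P[(P[:,2]>=lo)&(P[:,2]<lo+15)]
    if len(q):print(lo,len(q),q.min(0).round(),q.max(0).round(),np.median(q,0).round())
E
```

```text
[ 437.78915373 -273.63859039   62.5453841 ] 51.201743107100974
30 73 [ 403. -308.   30.] [ 470. -242.   45.] [ 435. -267.   33.]
45 26 [ 421. -282.   45.] [ 445. -257.   58.] [ 431. -263.   52.]
60 29 [ 422. -270.   61.] [ 447. -251.   75.] [ 434. -262.   68.]
75 37 [ 423. -279.   76.] [ 446. -256.   90.] [ 435. -266.   84.]
90 20 [ 399. -294.   90.] [ 467. -258.  104.] [ 434. -270.   97.]
105 45 [ 395. -284.  105.] [ 475. -253.  119.] [ 411. -265.  112.]
120 40 [ 395. -287.  120.] [ 476. -254.  135.] [ 461. -267.  126.]
135 73 [ 379. -286.  135.] [ 494. -247.  150.] [ 408. -265.  145.]
150 95 [ 376. -294.  150.] [ 499. -245.  165.] [ 415. -266.  157.]
165 118 [ 371. -288.  165.] [ 501. -249.  180.] [ 431. -262.  173.]
180 126 [ 369. -280.  180.] [ 502. -249.  195.] [ 436. -260.  189.]
195 160 [ 367. -292.  195.] [ 502. -245.  210.] [ 423. -263.  200.]
210 31 [ 399. -277.  211.] [ 472. -238.  225.] [ 411. -259.  218.]
225 100 [ 398. -271.  225.] [ 471. -229.  240.] [ 427. -242.  232.]
```

View pics/a4.png

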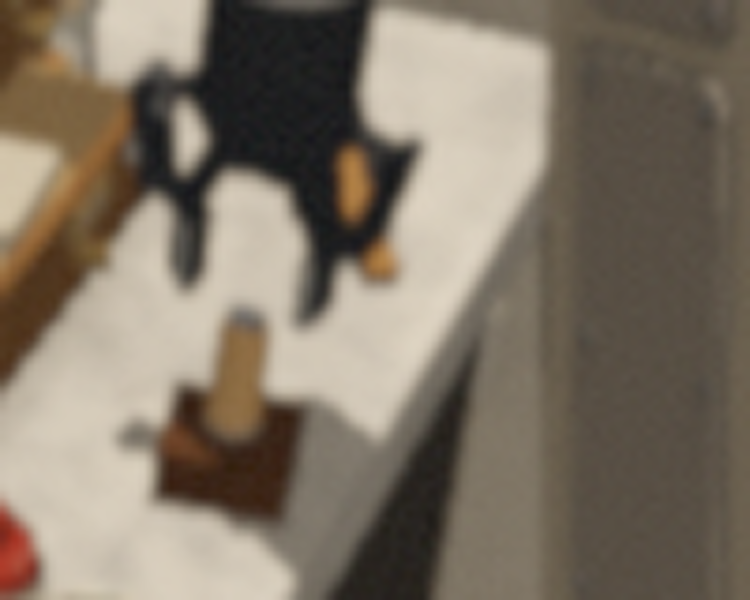

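The fingertips look about 30 mm higher in the picture than the reported TCP. I'll go down in small steps and keep checking.

Emit:
drive_tool(xyz=[[0, 0, -1], [0, 0, -2], [0, 0, -2]], rotation=[[0, 0, 0], [0, 0, 0], [0, 0, 0]], claw=[0.4, 0.4, 0.4])

```text
clock: 3.78
tool_pos: [436.3, -272.3, 40.1]
eef_rot: [-3.135, 0.18, 0.003]
wrist_force: [-0.1, 0.5, -0.7]
width: 50.9
```

```bash
cat > look.py <<'E'
from ov import *
import sys
n,x0,y0,w,h,f=sys.argv[1],*map(int,sys.argv[2:6]),sys.argv[6]
p,d=bot.snapshot(n);o=bot.observe();print(o["tool_pos"],o["wrist_force"],o["width"])
s=min(800/w,600/h);cv2.imwrite(f,cv2.resize(p[y0:y0+h,x0:x0+w],None,fx=s,fy=s,interpolation=cv2.INTER_CUBIC))
cv2.imwrite(f.replace(".png","_raw.png"),p);np.save(f.replace(".png",".npy"),d)
E
python3 look.py scene 360 90 100 75 pics/a5.png
```

```text
[ 436.53904244 -272.54173642   40.62899253] [-0.54108303 -0.1918905  -0.61661013] 51.17592156542122
```

View pics/a5.png

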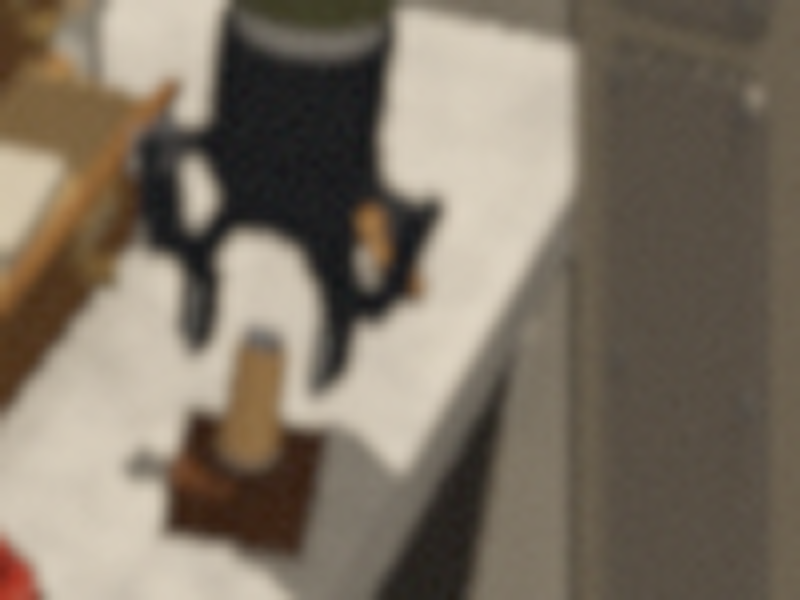

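Emit:
drive_tool(xyz=[[0, 0, -0.5], [0, 0, -0.8], [0, 0, -0.8]], rotation=[[0, 0, 0], [0, 0, 0], [0, 0, 0]], claw=[0.4, 0.4, 0.4])

```text
clock: 4.2
tool_pos: [436.9, -272.8, 33.0]
eef_rot: [-3.136, 0.18, 0.001]
wrist_force: [0.1, -0.4, -0.5]
width: 51.3
```

Emit:
drive_tool(xyz=[[0, 0, -0.2], [0, 0, -0.4], [0, 0, -0.4]], rotation=[[0, 0, 0], [0, 0, 0], [0, 0, 0]], claw=[0.4, 0.4, 0.4])

```text
clock: 4.58
tool_pos: [437.0, -272.9, 29.2]
eef_rot: [-3.136, 0.18, 0.0]
wrist_force: [0.6, -0.3, 0.3]
width: 51.3
```

```bash
python3 look.py scene 360 90 100 75 pics/a6.png
```

```text
[ 437.03497762 -272.95180326   29.24205379] [ 0.16590769  0.67334826 -0.21866669] 51.5763988069667
```

View pics/a6.png

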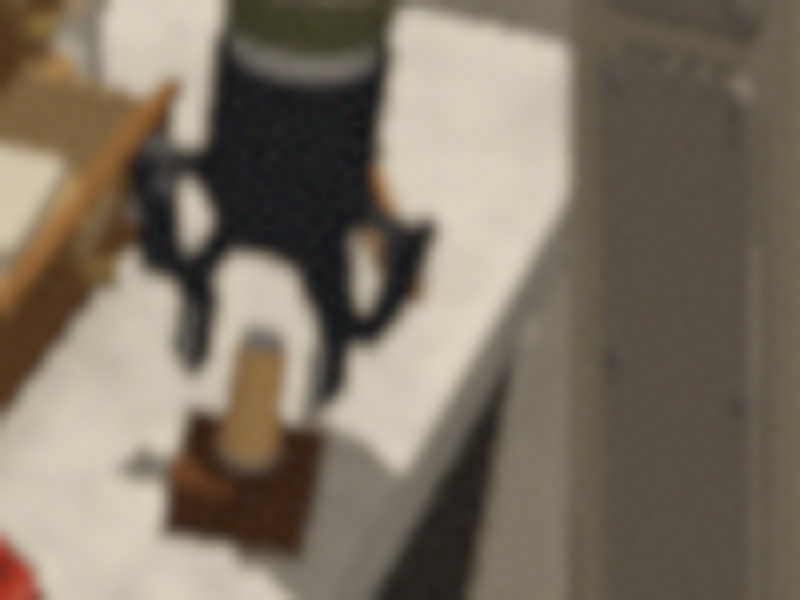

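Emit:
drive_tool(xyz=[[0, 0, -0.5], [0, 0, -1.0], [0, 0, -1.0]], rotation=[[0, 0, 0], [0, 0, 0], [0, 0, 0]], claw=[0.4, 0.4, 0.4])

```text
clock: 5.0
tool_pos: [436.6, -272.6, 18.7]
eef_rot: [-3.136, 0.18, 0.001]
wrist_force: [0.9, -0.1, 0.0]
width: 51.0
```

Emit:
drive_tool(xyz=[[0, 0, -0.4], [0, 0, -0.7], [0, 0, -0.7]], rotation=[[0, 0, 0], [0, 0, 0], [0, 0, 0]], claw=[0.4, 0.4, 0.4])

```text
clock: 5.38
tool_pos: [436.9, -272.8, 12.0]
eef_rot: [-3.136, 0.18, 0.001]
wrist_force: [-0.6, -1.2, -0.3]
width: 51.3
```

```bash
python3 look.py scene 360 90 100 75 pics/a7.png;  python3 look.py top 425 190 100 75 pics/a8.png
```

```text
[ 437.01124788 -272.89628265   12.17666106] [-0.50969685  0.87960041  0.17534465] 51.68812792371868
[ 437.11945433 -272.99523565   12.33019666] [ 0.63825309 -0.15607299  0.54478318] 51.109648985864375
```

View pics/a7.png

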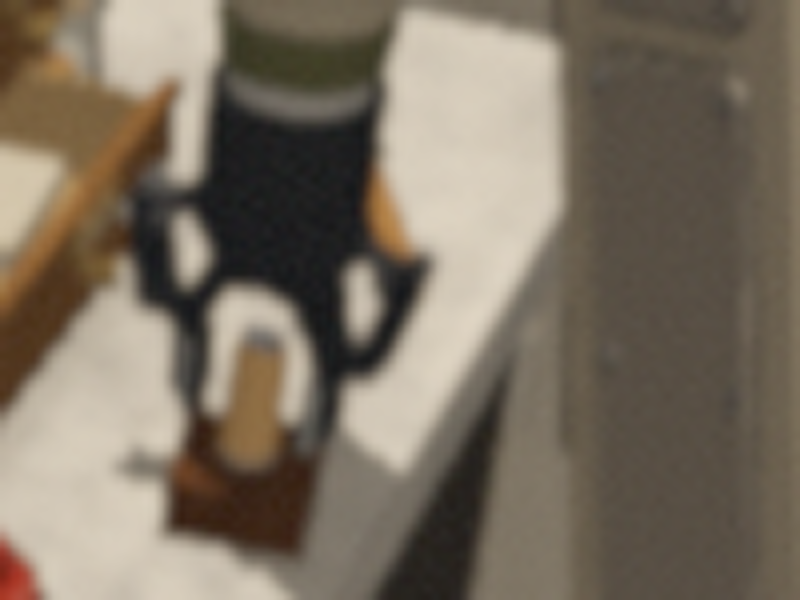

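View pics/a8.png

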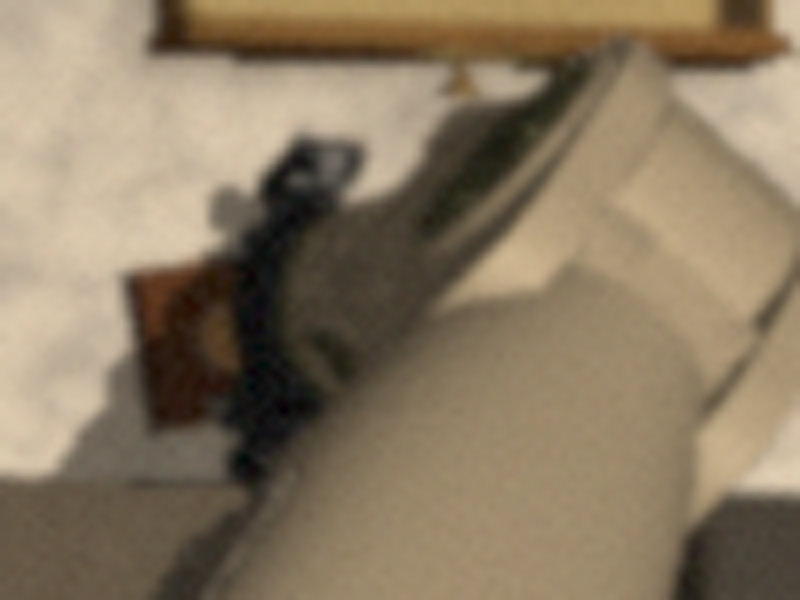

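Emit:
drive_tool(xyz=[[0, 0, 0], [0, 0, 0], [0, 0, 0], [0, 0, 0], [0, 0, 0], [0, 0, 0]], rotation=[[0, 0, 0], [0, 0, 0], [0, 0, 0], [0, 0, 0], [0, 0, 0], [0, 0, 0]], claw=[0.5, 0.6, 0.7, 0.8, 1, 1], newtons=60)

```text
clock: 6.22
tool_pos: [437.1, -273.1, 12.6]
eef_rot: [3.136, -0.18, 0.0]
wrist_force: [-1.2, 1.3, 5.0]
width: 24.6
```

```bash
python3 look.py scene 360 90 100 75 pics/a9.png
```

```text
[ 437.08988829 -273.06477186   12.55296018] [-1.43164948  0.42117834  5.08117536] 24.381786343737048
```

View pics/a9.png

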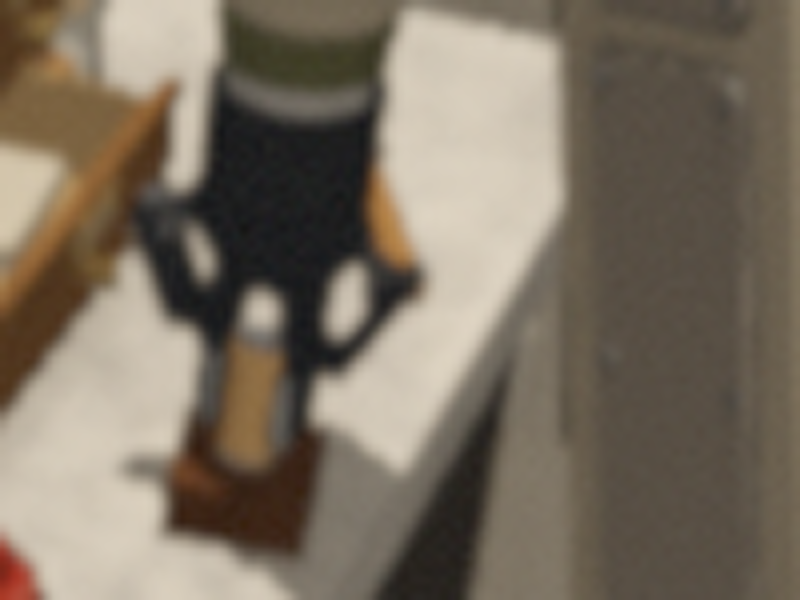

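Emit:
drive_tool(xyz=[[0, 0, 0.5], [0, 0, 1.5], [0, 0, 3], [0, 0, 5], [0, 0, 7], [0, 0, 8.8], [0, 0, 8.8]], rotation=[[0, 0, 0], [0, 0, 0], [0, 0, 0], [0, 0, 0], [0, 0, 0], [0, 0, 0], [0, 0, 0]], claw=[1, 1, 1, 1, 1, 1, 1])

```text
clock: 7.15
tool_pos: [438.4, -274.0, 102.5]
eef_rot: [3.134, -0.179, 0.005]
wrist_force: [-0.1, 0.1, -1.0]
width: 25.0
```

```bash
python3 look.py scene 360 90 100 75 pics/b1.png
```

```text
[ 437.72839635 -273.52538675  101.35659008] [-0.49164469  0.09566217 -0.72867003] 24.154675053439973
```

View pics/b1.png

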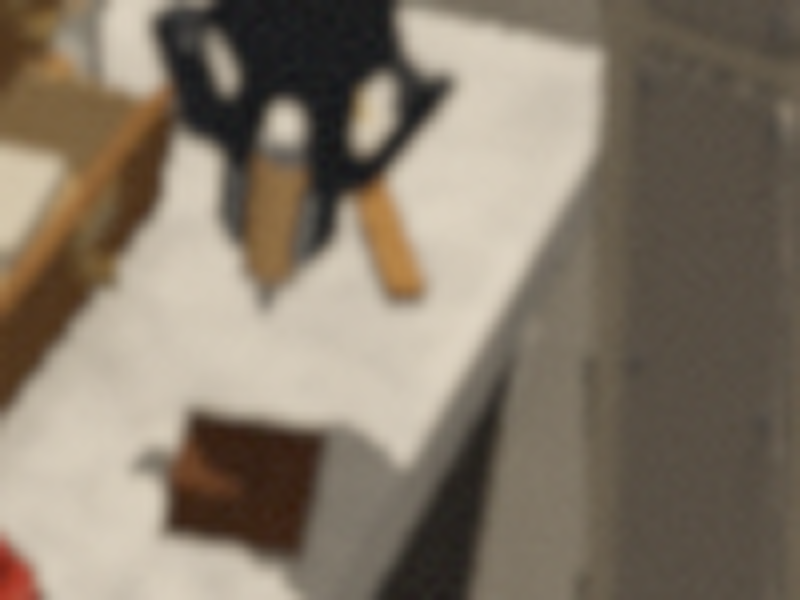

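```bash
python3 - <<'E'
from h import *
m=np.array([496.7,262.4]);yw=-.114;c,s=np.cos(yw),np.sin(yw)
for n,uv in(("top",[277.2,207.3]),("scene",[305.3,238.8])):
    w=onz(n,[uv],33)[0];d=w[:2]-m;print(n,w.round(1),"board x,y",d@[c,s],d@[-s,c])
for y in(64,-64): print(y,m+y*np.array([-s,c]))
print(np.array([-s,c]))
E
```

```text
top [498.7 280.3  33. ] board x,y -0.03435929429305862 18.04567177529501
scene [498.2 280.8  33. ] board x,y -0.5709108554273936 18.4134713930285
64 [503.98020713 325.98457819]
-64 [489.41979287 198.81542181]
[0.11375324 0.99350903]
```

Emit:
drive_tool(xyz=[[0.3, 2.5, 0], [0.8, 6.8, 0], [1.3, 11.4, 0], [1.8, 16.0, 0], [2.3, 20.6, 0], [2.8, 25.2, 0], [3.3, 29.8, 0], [3.8, 34.2, 0]], rotation=[[0, 0, 0], [0, 0, 0], [0, 0, 0], [0, 0, 0], [0, 0, 0], [0, 0, 0], [0, 0, 0], [0, 0, 0]], claw=[1, 1, 1, 1, 1, 1, 1, 1])

```text
clock: 8.2
tool_pos: [474.5, 70.6, 99.6]
eef_rot: [3.136, -0.179, -0.002]
wrist_force: [0.7, -0.2, -1.8]
width: 24.6
```

Emit:
drive_tool(xyz=[[0.5, 4.6, 0], [1.0, 9.2, 0], [1.5, 13.8, 0], [2.1, 18.4, 0], [2.6, 23, 0], [2.89, 25.7, 0], [2.89, 25.7, -3], [2.89, 25.7, -3]], rotation=[[0, 0, 0], [0, 0, 0], [0, 0, 0], [0, 0, 0], [0, 0, 0], [0, 0, 0], [0, 0, 0], [0, 0, 0]], claw=[1, 1, 1, 1, 1, 1, 1, 1])

```text
clock: 9.2
tool_pos: [501.1, 325.1, 67.0]
eef_rot: [3.133, -0.178, -0.009]
wrist_force: [-0.8, -0.0, -1.4]
width: 24.9
```

Emit:
drive_tool(xyz=[[0, 0, -1], [0, 0, -2], [0, 0, -2.3], [0, 0, -2.3]], rotation=[[0, 0, 0], [0, 0, 0], [0, 0, 0], [0, 0, 0]], claw=[1, 1, 1, 1])

```text
clock: 9.7
tool_pos: [504.0, 325.8, 47.3]
eef_rot: [3.136, -0.18, -0.0]
wrist_force: [-0.5, -0.5, -1.5]
width: 24.1
```

```bash
python3 look.py scene 260 175 100 75 pics/c1.png;  python3 look.py top 225 165 100 75 pics/c2.png
```

```text
[504.21621907 325.9059774   47.61612169] [-0.29087539 -0.2902832  -0.47206184] 24.64989520257968
[504.34169057 326.01012925  47.76271173] [-0.25566926 -0.14539555 -1.45602955] 24.60402772900341
```

View pics/c1.png

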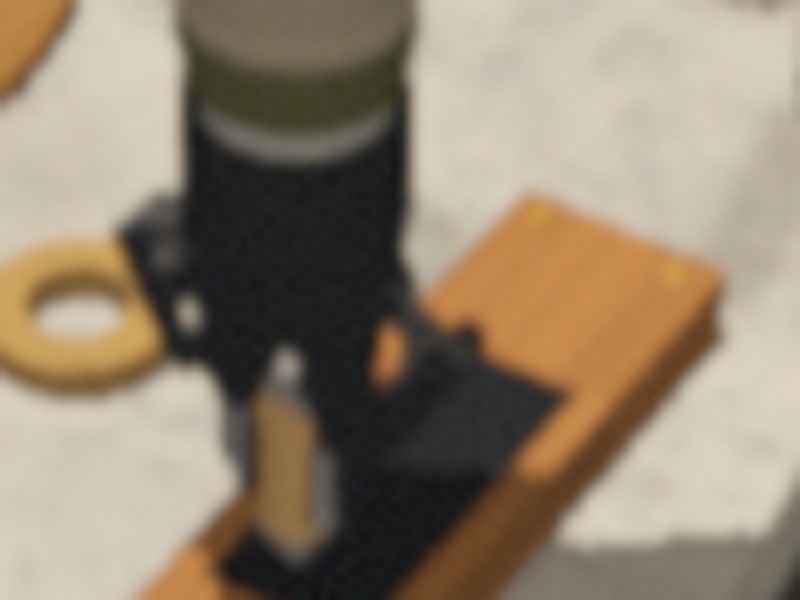

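View pics/c2.png

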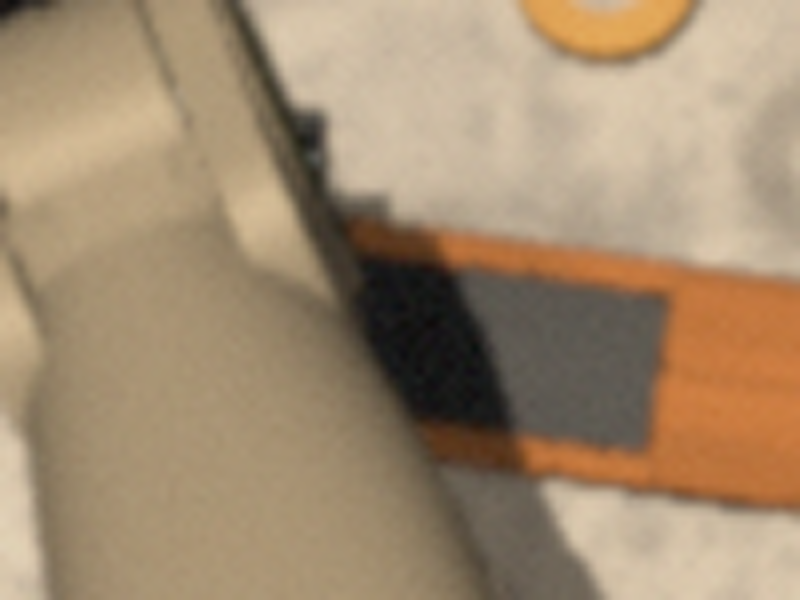

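```bash
cat > ovp.py <<'E'
from ov import *
import sys
f,o,x,y,tz=sys.argv[1],sys.argv[2],*map(float,sys.argv[3:6])
p=cv2.imread(f);n="scene"
r,_,_=rect(496.2,261.9,-.114,62,150,33)
m=np.array([496.2,261.9]);dv=np.array([.1138,.9935])
L=np.c_[np.array([m-75*dv,m+75*dv]),[33,33]]
c,s=np.cos(-.114),np.sin(-.114);q=np.array([[31,75],[31,-75],[-31,-75],[-31,75],[31,75]])@np.array([[c,s],[-s,c]])+m
im=draw(n,p,[(L,(0,0,255)),(np.c_[q,np.full(5,33)],(0,255,0)),(circ(x,y,tz+17),(255,0,0)),(circ(x,y,tz+73),(255,255,0)),(circ(x,y,tz,2.2),(255,0,255)),(circ(x,y,tz+5,5),(255,0,255))],proj(n,[[x,y,tz+25]])[0],30,13)
cv2.imwrite(o,im[:, :]) if im.shape[1]<=800 else cv2.imwrite(o,cv2.resize(np.vstack([im[:,:780],im[:,780:]]),(520,int(520*im.shape[0]*2/780))) if 0 else im[:,780:])
E
python3 ovp.py pics/c1_raw.png pics/c3.png 504 326 48
```

```text
(no output)
```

View pics/c3.png

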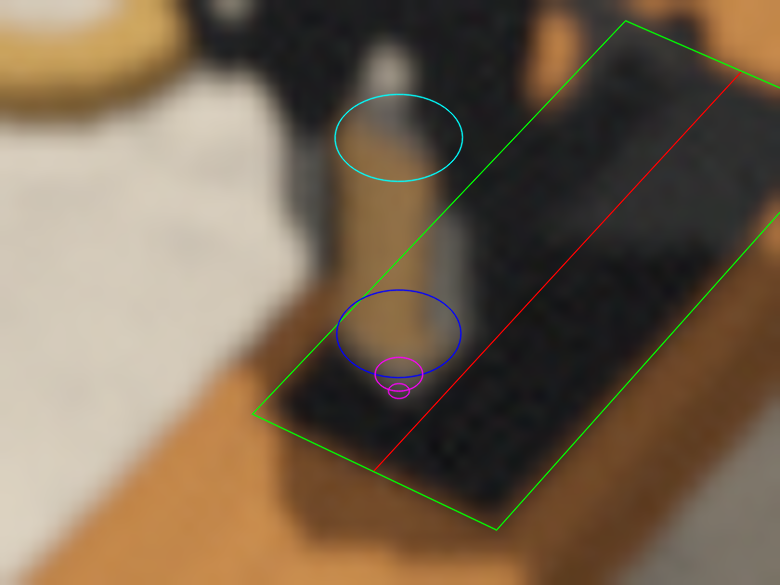

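Emit:
drive_tool(xyz=[[0, 0, -0.6], [0, 0, -1.0], [0, 0, -1.2], [0, 0, -1.3], [0, 0, -1.4], [0, 0, -1.4]], rotation=[[0, 0, 0], [0, 0, 0], [0, 0, 0], [0, 0, 0], [0, 0, 0], [0, 0, 0]], claw=[1, 1, 1, 1, 1, 1])

```text
clock: 10.55
tool_pos: [504.0, 326.0, 33.3]
eef_rot: [3.136, -0.18, 0.0]
wrist_force: [0.2, -0.3, -0.4]
width: 24.7
```

Emit:
drive_tool(xyz=[[0, 0, -0.1], [0, 0, -0.15], [0, 0, -0.2], [0, 0, -0.2]], rotation=[[0, 0, 0], [0, 0, 0], [0, 0, 0], [0, 0, 0]], claw=[1, 1, 1, 1])

```text
clock: 11.05
tool_pos: [504.2, 326.1, 31.6]
eef_rot: [-3.136, 0.18, -0.001]
wrist_force: [-0.5, 0.1, 1.2]
width: 24.4
```

Emit:
drive_tool(xyz=[[0, 0, -0.1], [0, 0, -0.1], [0, 0, -0.1]], rotation=[[0, 0, 0], [0, 0, 0], [0, 0, 0]], claw=[1, 1, 1])

```text
clock: 11.42
tool_pos: [504.2, 326.1, 30.6]
eef_rot: [-3.136, 0.18, -0.001]
wrist_force: [-0.1, 0.1, 2.7]
width: 24.2
```

```bash
python3 look.py scene 260 175 100 75 pics/d1.png; python3 ovp.py pics/d1_raw.png pics/d2.png 504 326 31.3
```

```text
[504.21348673 326.14495892  30.56449884] [-0.68242485  0.56168727  2.33805276] 24.6477484624203
```

View pics/d2.png

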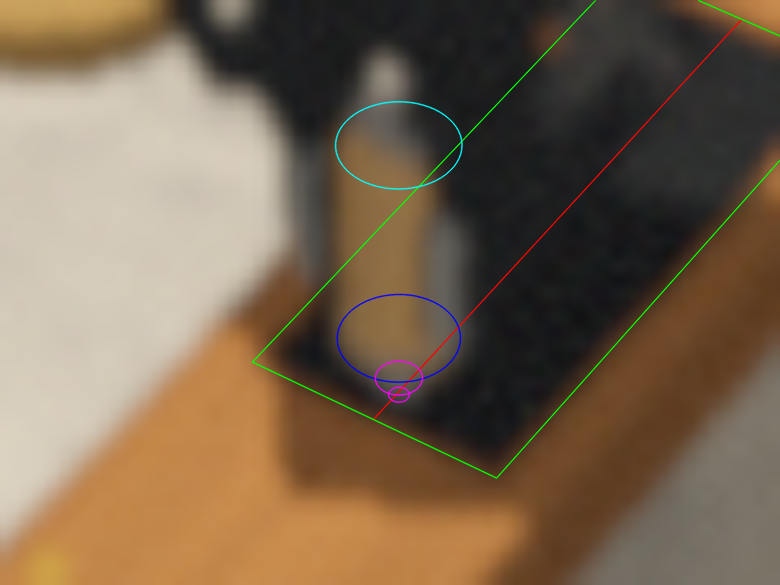

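Emit:
drive_tool(xyz=[[-0.02, -0.2, 0], [-0.05, -0.4, 0], [-0.07, -0.6, 0], [-0.09, -0.8, 0], [-0.11, -1.0, 0], [-0.14, -1.2, 0], [-0.16, -1.4, 0], [-0.18, -1.6, 0]], rotation=[[0, 0, 0], [0, 0, 0], [0, 0, 0], [0, 0, 0], [0, 0, 0], [0, 0, 0], [0, 0, 0], [0, 0, 0]], claw=[1, 1, 1, 1, 1, 1, 1, 1])

```text
clock: 12.48
tool_pos: [502.2, 309.9, 30.4]
eef_rot: [-3.136, 0.18, -0.0]
wrist_force: [0.3, 2.7, 3.6]
width: 25.0
```

Emit:
drive_tool(xyz=[[-0.02, -0.15, 0], [-0.03, -0.3, 0], [-0.05, -0.45, 0], [-0.07, -0.6, 0]], rotation=[[0, 0, 0], [0, 0, 0], [0, 0, 0], [0, 0, 0]], claw=[1, 1, 1, 1])

```text
clock: 12.98
tool_pos: [501.5, 303.9, 30.3]
eef_rot: [-3.136, 0.18, -0.0]
wrist_force: [1.0, 2.3, 3.1]
width: 24.7
```

Emit:
drive_tool(xyz=[[-0.02, -0.15, 0], [-0.03, -0.3, 0], [-0.05, -0.45, 0], [-0.07, -0.6, 0]], rotation=[[0, 0, 0], [0, 0, 0], [0, 0, 0], [0, 0, 0]], claw=[1, 1, 1, 1])

```text
clock: 13.48
tool_pos: [500.8, 297.9, 30.3]
eef_rot: [3.136, -0.18, 0.0]
wrist_force: [0.3, 2.5, 3.9]
width: 24.8
```

Emit:
drive_tool(xyz=[[-0.02, -0.15, 0], [-0.03, -0.3, 0], [-0.05, -0.4, 0], [-0.06, -0.5, 0]], rotation=[[0, 0, 0], [0, 0, 0], [0, 0, 0], [0, 0, 0]], claw=[1, 1, 1, 1])

```text
clock: 13.98
tool_pos: [500.2, 292.9, 30.3]
eef_rot: [3.136, -0.18, 0.0]
wrist_force: [-0.2, 3.3, 3.6]
width: 24.7
```

Emit:
drive_tool(xyz=[[-0.01, -0.1, 0], [-0.02, -0.2, 0], [-0.03, -0.3, 0]], rotation=[[0, 0, 0], [0, 0, 0], [0, 0, 0]], claw=[1, 1, 1])

```text
clock: 14.35
tool_pos: [499.9, 289.9, 30.3]
eef_rot: [3.136, -0.18, 0.0]
wrist_force: [0.0, 2.6, 4.2]
width: 24.5
```

Emit:
drive_tool(xyz=[[-0.01, -0.1, 0], [-0.02, -0.2, 0], [-0.03, -0.3, 0]], rotation=[[0, 0, 0], [0, 0, 0], [0, 0, 0]], claw=[1, 1, 1])

```text
clock: 14.72
tool_pos: [499.6, 286.9, 30.3]
eef_rot: [3.136, -0.18, 0.0]
wrist_force: [-0.5, 3.6, 2.6]
width: 24.4
```

Emit:
drive_tool(xyz=[[-0.01, -0.1, 0], [-0.02, -0.2, 0]], rotation=[[0, 0, 0], [0, 0, 0]], claw=[1, 1])

```text
clock: 14.98
tool_pos: [499.0, 284.2, 30.0]
eef_rot: [3.135, -0.18, -0.001]
wrist_force: [-0.2, -0.5, 0.4]
width: 24.6
```

Emit:
drive_tool(xyz=[[-0.01, -0.1, 0], [-0.02, -0.2, 0]], rotation=[[0, 0, 0], [0, 0, 0]], claw=[1, 1])

```text
clock: 15.22
tool_pos: [498.3, 282.1, 29.5]
eef_rot: [3.135, -0.18, -0.003]
wrist_force: [-0.4, 0.2, -1.1]
width: 24.4
```

Emit:
drive_tool(xyz=[[-0.02, -0.15, 0], [-0.02, -0.15, -0.1], [-0.02, -0.15, -0.2], [-0.02, -0.15, -0.2]], rotation=[[0, 0, 0], [0, 0, 0], [0, 0, 0], [0, 0, 0]], claw=[1, 1, 1, 1])

```text
clock: 15.72
tool_pos: [498.9, 281.5, 28.2]
eef_rot: [3.136, -0.179, -0.0]
wrist_force: [-0.1, 0.9, -1.4]
width: 24.5
```

Emit:
drive_tool(xyz=[[0, 0, -0.1], [0, 0, -0.2], [0, 0, -0.3], [0, 0, -0.3]], rotation=[[0, 0, 0], [0, 0, 0], [0, 0, 0], [0, 0, 0]], claw=[1, 1, 1, 1])

```text
clock: 16.23
tool_pos: [498.9, 281.5, 25.2]
eef_rot: [3.136, -0.18, -0.0]
wrist_force: [0.2, 0.1, -0.7]
width: 24.7
```

Emit:
drive_tool(xyz=[[0, 0, -0.15], [0, 0, -0.3], [0, 0, -0.4], [0, 0, -0.4]], rotation=[[0, 0, 0], [0, 0, 0], [0, 0, 0], [0, 0, 0]], claw=[1, 1, 1, 1])

```text
clock: 16.73
tool_pos: [498.9, 281.5, 21.2]
eef_rot: [3.136, -0.18, -0.0]
wrist_force: [-0.1, -0.2, -1.3]
width: 24.3
```

```bash
python3 look.py scene 260 175 100 75 pics/e1.png
```

```text
[498.94831029 281.45707539  21.26155176] [-0.7647602  -0.17352381 -1.99819165] 24.779936832152238
```

View pics/e1.png

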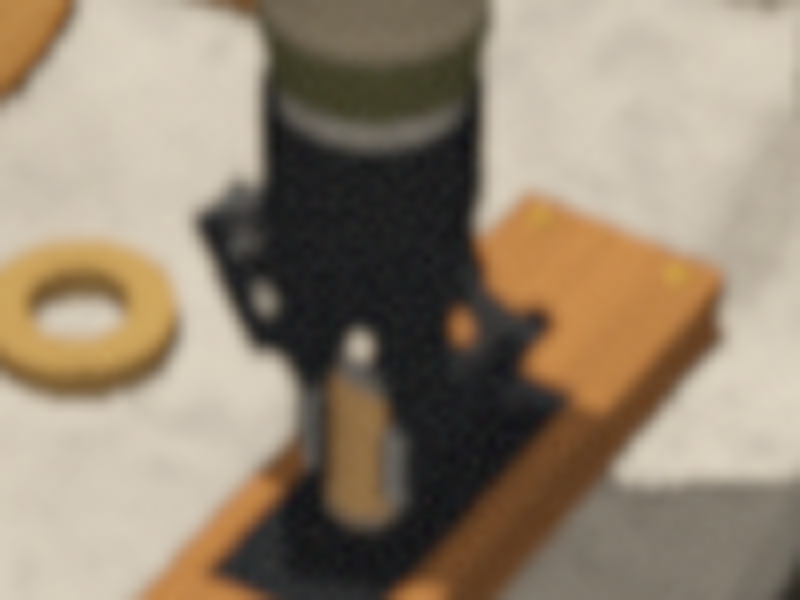

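Emit:
drive_tool(xyz=[[0, 0, -0.15], [0, 0, -0.3], [0, 0, -0.4], [0, 0, -0.5], [0, 0, -0.5]], rotation=[[0, 0, 0], [0, 0, 0], [0, 0, 0], [0, 0, 0], [0, 0, 0]], claw=[1, 1, 1, 1, 1])

```text
clock: 17.4
tool_pos: [498.9, 281.5, 16.2]
eef_rot: [3.136, -0.18, -0.0]
wrist_force: [0.5, 0.0, -0.4]
width: 24.4
```

Emit:
drive_tool(xyz=[[0, 0, -0.1], [0, 0, -0.2], [0, 0, -0.2]], rotation=[[0, 0, 0], [0, 0, 0], [0, 0, 0]], claw=[1, 1, 1])

```text
clock: 17.77
tool_pos: [499.1, 281.6, 14.5]
eef_rot: [-3.136, 0.18, -0.001]
wrist_force: [-1.2, -0.7, 1.5]
width: 24.6
```

Emit:
drive_tool(xyz=[[0, 0, -0.1], [0, 0, -0.2], [0, 0, -0.2]], rotation=[[0, 0, 0], [0, 0, 0], [0, 0, 0]], claw=[1, 1, 1])

```text
clock: 18.15
tool_pos: [499.2, 281.6, 12.7]
eef_rot: [-3.136, 0.18, -0.001]
wrist_force: [-1.2, -0.5, 5.0]
width: 24.8
```

Emit:
drive_tool(xyz=[[0, 0, 0.1], [0, 0, 0.25], [0, 0, 0.25]], rotation=[[0, 0, 0], [0, 0, 0], [0, 0, 0]], claw=[1, 1, 1])

```text
clock: 18.52
tool_pos: [499.1, 281.5, 14.7]
eef_rot: [-3.136, 0.18, -0.0]
wrist_force: [-0.2, -0.5, 0.2]
width: 24.6
```

```bash
python3 look.py scene 260 175 100 75 pics/f1.png
```

```text
[499.11610276 281.52737192  14.65336311] [ 0.54190318 -0.4656587   0.74043758] 24.80662424321729
```

View pics/f1.png

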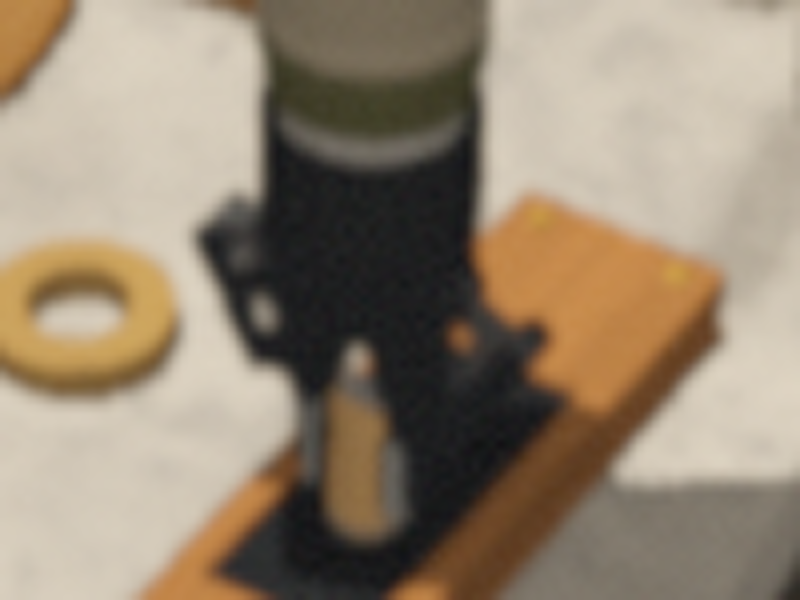

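Emit:
drive_tool(xyz=[[0, 0, 0], [0, 0, 0], [0, 0, 0], [0, 0, 0], [0, 0, 0], [0, 0, 0]], rotation=[[0, 0, 0], [0, 0, 0], [0, 0, 0], [0, 0, 0], [0, 0, 0], [0, 0, 0]], claw=[0.6, 0.5, 0.4, 0.2, 0.1, 0.1], newtons=20)

```text
clock: 19.32
tool_pos: [499.0, 281.5, 14.8]
eef_rot: [-3.136, 0.18, -0.0]
wrist_force: [-0.5, 0.7, -0.2]
width: 76.8
```

```bash
python3 look.py scene 260 175 100 75 pics/g1.png
```

```text
[498.99462784 281.50956657  14.8291461 ] [-0.08528883  0.27110521 -0.53094392] 77.27010568613366
```

View pics/g1.png

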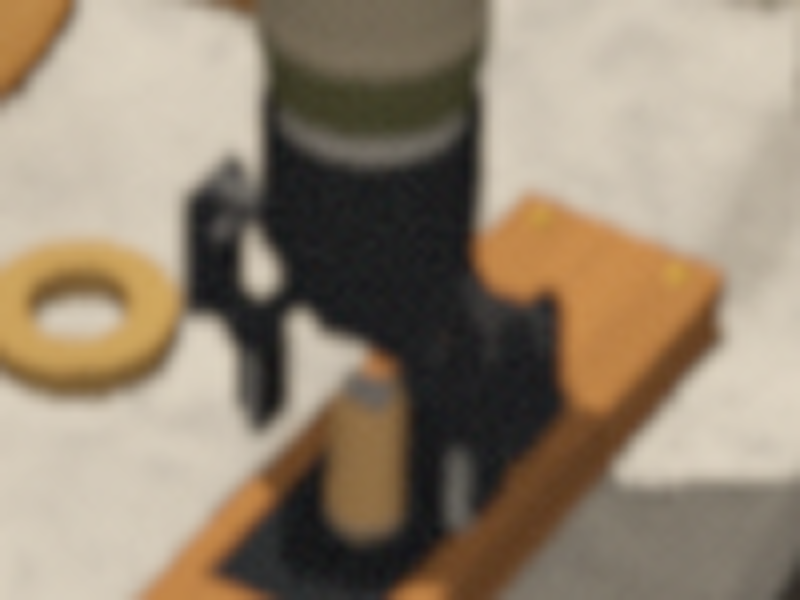

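Emit:
drive_tool(xyz=[[0, 0, 1], [0, 0, 3], [0, 0, 6], [0, 0, 10], [0, 0, 14], [0, 0, 16], [0, -4, 16], [0, -9, 16]], rotation=[[0, 0, 0], [0, 0, 0], [0, 0, 0], [0, 0, 0], [0, 0, 0], [0, 0, 0], [0, 0, 0], [0, 0, 0]], claw=[0.1, 0.1, 0.1, 0.1, 0.1, 0.1, 0.1, 0.1])

```text
clock: 20.38
tool_pos: [499.4, 191.4, 176.0]
eef_rot: [-3.136, 0.176, -0.003]
wrist_force: [-0.5, -0.4, -0.2]
width: 76.7
```

Emit:
drive_tool(xyz=[[0, -5, 0], [0, -10, 0], [0, -15, 0], [0, -20, 0], [0, -25, 0], [0, -25, 0], [0, -25, 0]], rotation=[[0, 0, 0], [0, 0, 0], [0, 0, 0], [0, 0, 0], [0, 0, 0], [0, 0, 0], [0, 0, 0]], claw=[0.1, 0.1, 0.1, 0.1, 0.1, 0.1, 0.1])

```text
clock: 21.25
tool_pos: [498.9, -58.3, 175.3]
eef_rot: [-3.136, 0.181, -0.001]
wrist_force: [-0.4, 0.2, -0.2]
width: 77.1
```

```bash
python3 look.py scene 180 90 260 195 pics/i1.png; python3 look.py top 180 140 240 120 pics/i2.png; python3 - <<'E'
from ov import *
# compare post with model at home in both views
y=281.0;x=498.6
a=draw("scene",cv2.imread("pics/i1_raw.png"),[(circ(x,y,33),(255,0,0)),(circ(x,y,89),(255,255,0))],proj("scene",[[x,y,60]])[0],20,10)
b=draw("top",cv2.imread("pics/i2_raw.png"),[(circ(x,y,33),(255,0,0)),(circ(x,y,89),(255,255,0))],proj("top",[[x,y,60]])[0],20,10)
cv2.imwrite("pics/i3.png",np.vstack([a,b]))
E
```

```text
[498.92908497 -57.7457891  175.19319655] [ 0.35143293  0.16284266 -0.38741513] 76.70673243301727
[498.93068646 -57.39714813 175.10978714] [-0.2190968   0.80653402  0.16945666] 76.9714231593129
```

View pics/i1.png

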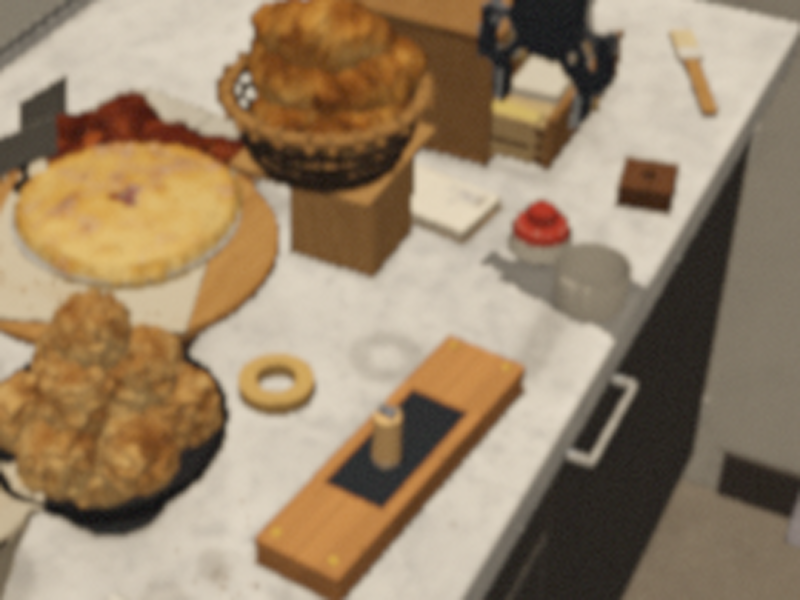

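View pics/i2.png

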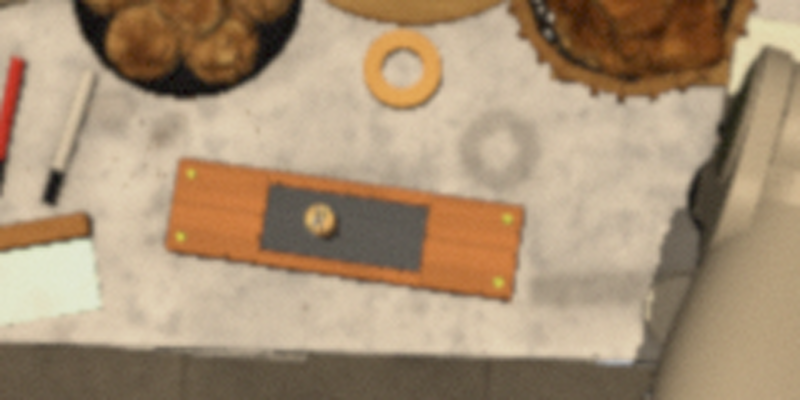

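View pics/i3.png

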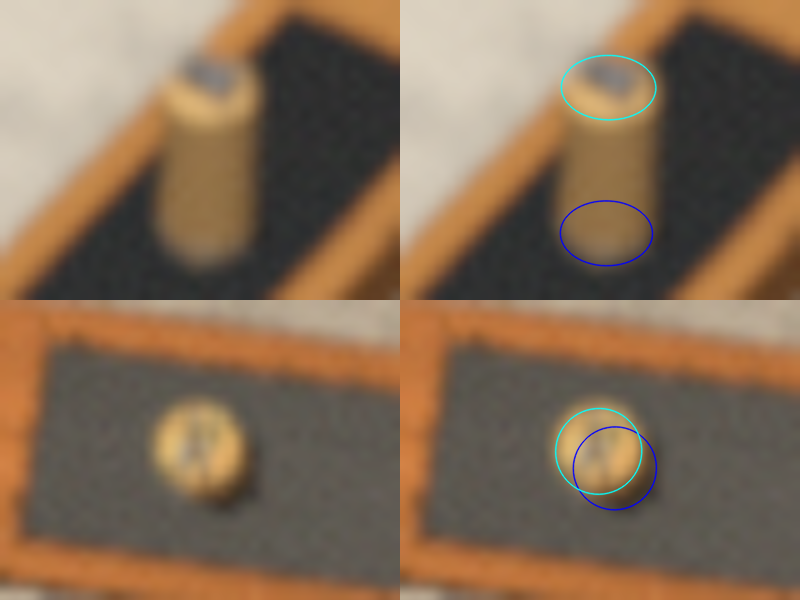

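The post stands upright with its shoulder on the slate. It matches the home model in both views: scene about (306,235), top about (276,206). The tape roll and ramekin haven't moved, and the robot is clear of everything, so I'm handing in.

```bash
python3 -c "
from station import bot
print(bot.finish_job())"
```

```text
the job is handed in; nothing more can be done
None
```

The post is home in the blind hole, upright with its shoulder on the slate, and released. The job was handed in at about 21 s.

- **What I did:** I drew the post from the block and set its tip on the slate about 11 mm from the +y end of the window. I slid it along the middle line with about 4–5 N down and 2.5–3.5 N drag. It dropped in roughly 19 mm from the strip's middle, and I seated it with about 6 N.
- **Last checks:** In both pictures the post stands upright and fits the home model to within about 1 px. The shoulder met the slate at the height expected. In the pictures the tape roll, ramekin and bench scraper look unmoved. The arm is well away, with no force above noise.
- **What disagreed:**
  - The pictures showed the fingertips about 25–30 mm higher than the reported tool height implied. I went by the pictures and the touch heights instead.
  - The held post seemed to lean about 1.5° in one view; it stood straight after release.
  - The hole was faintly visible beforehand, and the slide confirmed it there.

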